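# Square a cello neck block into the corner of a bench jig

### The job

In the instrument maker's workshop, take the longest of the wooden blocks, the cello neck block, and press it firmly down flat onto the open middle of the jig's base board, well clear of both rails and with its length along the long rail. Then slide it, still flat on the board, first back against the long rail while well short of the end stop, and then along the rail until it is up against the end stop, and let go. Leave the short block and the glue jar where they are, and do not lower the neck block straight into place against a rail or lift it once it is there.

Things in the scene. Friction and masses are not known exactly. Their poses are not given: they have to be found in the camera images.
- neck_block_centre (a point): Centre of the neck block: loose pale spruce bar 120 mm long (x), 45 wide (y), 60 high (z), about 0.15 kg, standing on the bench on a 120 x 45 face, so the centre is 30 mm up; both ends alike. Grip it across the 45 mm width, 15 mm below its top, so that the fingers pass over the jig's rails.
- jig_corner (a point): Inner corner of the jig fixed to the bench, on its plywood board's top face (18 mm above the bench). x runs along the long rail away from the end stop, y along the end stop away from the long rail. Dark rails, 22 mm thick, stand 18 mm above the board, which spans 225 mm in x, 125 in y. Seated block's centre: x 60, y 22.5, z 30 mm, its length along x; open middle: about x 115, y 62 mm.
- tail_block_centre (a point): centre of the short block, the same pale spruce but only 65 x 45 x 45 mm (x, y, z), standing on the bench, loose. Not wanted: leave it.
- glue_jar_centre (a point): centre of the glue jar, a closed glass jar 66 mm in diameter and 75 mm high with a dark lid, standing on the bench, loose. Leave it.
Things that resemble listed ones, but are neither listed nor needed, are in the scene too. Leave any green or purple look-alike of the part that bears neck_block_centre alone.

How it is judged:
By the outcome, as a careful person would: the job done as asked, in the order asked, and still so for the second after the job is handed in, with the robot touching nothing.
It also fails if it takes over 42 s, if anything falls off the work surface, if the arm or the gripper's body presses on something with over 40 N, if the wrist force passes 120 N, or if a joint passes its speed limit or range.

### The arm

A 6-joint arm with a two-finger parallel gripper is mounted at the origin on the work surface. World frame = base frame: x ahead of the robot, y to its left, z up, the work surface at z = 0. Lengths are in m, angles in rad, forces in N, time in s.
With the tool pointing down it reaches from about 0.375 to 0.9 m from the base axis. Payload 3.1 kg.
Tool frame: the origin (TCP) lies between the finger pads; the fingertips stand 17 mm ahead of it and the grasp point (between the pads) lies 2 mm behind it (robot.nose_length is the distance from the TCP to the fingertips, in m); z points along the fingers, y is the line along which they close (so a half turn about z gives the same grasp; the last joint's range is limited). The gripper opens to 87 mm and grips with 3 to 60 N. Pads are 19 mm wide; open, the fingers measure 117 mm over their backs; the gripper's body (75 mm by 190 mm) begins 51 mm behind the grasp point.
Start: joints at [0.978, 0.527, 1.433, -0, 1.181, -0.178], TCP at [0.252, 0.572, 0.24] pointing down, gripper open.
Joint ranges: [-3.08, 3.08], [-0.75, 2.2], [0.22, 2.44], [-1.43, 4.57], [0, 2.65], [-2.85, 2.85]. Speed limits (rad/s): [2.79, 2.79, 3.14, 3.14, 3.14, 3.14].

### API

Orientations are given as a unit quaternion [x, y, z, w].
In Python, from rig import robot, cams gives the robot as it stands.
- The arm moves only by the shell command python3 -m pendant 'ROWS' [FORCE]. ROWS is JSON, a list of rows, each an object with "jaw": the opening, from 0 (shut) to 1 (fully open); "linear": the shift along the tool's x, y, z in cm, a list of three; "twist": the turn about the tool's z in degrees. A call has 1 to 12 rows; each row shifts and turns the commanded pose from where the row before left it, along the tool's axes as they then stand; what a row does not reach is not made up. A row lasts 1/12 s, in which the tool goes at most 41.7 mm and 7.16 degrees, less where a joint would pass 70% of its speed; a pose out of reach is approached as far as the arm can. A call is refused whole if a number of a shift passes 4.17 or a number of a turn 7.16, either way. A call with a gripper value outside its range is refused whole. The fingers move at their own pace and stop on an object; FORCE is the grip in N (left out, the last holds). Time passes only in rows, so rows that do not move let the fingers close. It gives the time, the measured TCP pose, the force, the opening and the grip force at its end, in the units of the state.
- robot.get_obs(): the state, without advancing time (a new reading comes with each control period).
- cams.camera(name): name is "scene" or "side" or "wrist"; returns a dict with "color" (420x560x3 uint8, blue, green, red), "depth" (420x560 float32, m along the optical axis (not along the pixel's ray), 0 where there is no reading), "fov_y" (degrees; the focal length in pixels is half the picture's height over the tangent of half this angle, whatever the lens; pixels are square), "cx", "cy" (the principal point, pixels), "view" (4x4, takes a point from world to camera coordinates). Camera axes: x right, y down, z forward; pixel columns grow to the right and rows downward; lengths in m; the calibration is good to about 2 mm. A picture is of the moment at which its call begins.
- robot.hand_in(): hands the job in; it is judged then, once.
The state is a dict: "time": time; "q": joint angles; "joint_velocities": joint speeds; "joint_torque": joint torques, N m; "position": TCP position; "tool_rot": TCP orientation; "ft_force": force on the tool from outside, world axes, zero at the start; "moment": the same for the moment, N m; "grip_width": finger opening in m; "grip_force": force on a finger pad.
Only numpy, scipy, OpenCV 4.12 (cv2) and the standard library are available. Lean on these libraries where they do the work, as an engineer would, in place of code of your own. Each camera call takes 0.05 s, during which the arm holds its last target. There are 200 camera calls.

## Working session

There is one attempt and no reset: what is moved stays moved. The work goes in short steps, Python scripts to look and compute and a shell command to move; the robot and the scene stay as the last step left them, time stands still between calls to the robot, and variables do not carry over. Pictures are saved under pics/ and viewed, at most 10 in all, crops included, and the job is handed in when it is done.

```bash
mkdir -p pics; ls
python3 - <<'E'
from rig import robot,cams
import cv2,numpy as np
for n in("scene","side"):
    c=cams.camera(n); np.savez(f"/tmp/{n}.npz",**{k:np.array(v) for k,v in c.items()})
    cv2.imwrite(f"pics/{n}1.png",c["color"]); print(n,c["fov_y"],c["cx"],c["cy"],np.round(c["view"],3).tolist(), (c["depth"]>0).mean())
o=robot.get_obs();print(o)
E
```

```text
pics
scene 46.127711055632844 284.9882467996595 209.30804159128303 [[0.15, 0.989, 0.009, -0.067], [0.765, -0.11, -0.635, -0.331], [-0.627, 0.102, -0.772, 1.349], [0.0, 0.0, 0.0, 1.0]] 0.9960884353741497
side 57.681031237531016 284.22221347923136 219.75571152718615 [[0.804, -0.594, 0.016, -0.369], [-0.354, -0.501, -0.79, 0.224], [0.477, 0.629, -0.613, 0.629], [0.0, 0.0, 0.0, 1.0]] 0.9959736394557823
{'time': 0.1, 'q': array([ 9.77519822e-01,  5.28347530e-01,  1.43376113e+00, -3.26147320e-05,
        1.18139036e+00, -1.78530157e-01]), 'joint_velocities': array([-0.00037047, -0.00129071, -0.00204264,  0.00114437, -0.00118765,
        0.00027642]), 'joint_torque': array([ 1.30460257e-04, -4.40987670e+01, -1.77151537e+01,  6.34584110e-02,
        5.34584722e-02, -3.24676853e-05]), 'position': array([0.25149608, 0.5714919 , 0.23868937]), 'tool_rot': array([ 2.05883901e-01,  9.78575961e-01, -8.88761957e-04, -3.44803256e-04]), 'ft_force': array([-0.22517823, -1.15688458, -0.00354992]), 'moment': array([ 0.00992008, -0.02342843,  0.05410159]), 'grip_force': 0.0, 'grip_width': 0.086642641690882}
```

View pics/scene1.png

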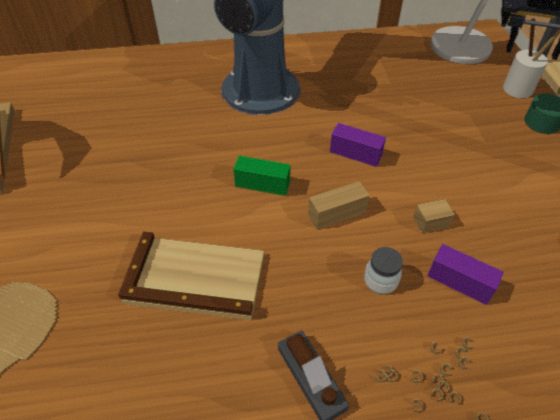

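View pics/side1.png

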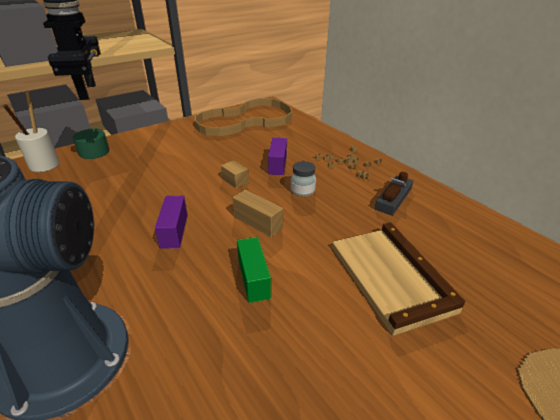

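The scene picture shows candidates for the neck block. The pale bar at (339,205) is long, pale spruce and undyed, so it fits. The short pale block at (434,216) is the tail block. The green bar at (262,175) and the purple bars at (357,145) and (465,273) are look-alikes to leave. The jar is at (383,271). The jig's long rail runs along (185,298), its end stop along (138,265), and its corner is near (130,292). Next I measure, and confirm in a crop.

```bash
cat > h.py <<'E'
import numpy as np,cv2
def cloud(c):
    d=c["depth"]; h,w=d.shape; f=h/2/np.tan(np.radians(float(c["fov_y"]))/2)
    v,u=np.mgrid[:h,:w]
    P=np.stack([(u-c["cx"])/f*d,(v-c["cy"])/f*d,d],-1)
    V=c["view"]; return (P-V[:3,3])@V[:3,:3]
def rect(p):
    (c,s,a)=cv2.minAreaRect((p[:,:2]*1000).astype(np.float32)); return np.round(c,1),np.round(s,1),round(a,1)
def biggest(m):
    n,l,st,_=cv2.connectedComponentsWithStats(m.astype(np.uint8)); 
    return l==1+np.argmax(st[1:,4])
E
python3 - <<'E'
from h import *
for n,boxes in dict(scene=dict(neck=(300,175,378,232),tail=(408,195,462,238),jar=(360,240,408,298),green=(228,150,298,200),pur=(325,120,392,168),jig=(110,225,275,325)),
                    side=dict(neck=(225,185,292,240),tail=(215,158,255,190),jar=(285,158,322,200),green=(230,230,278,305),jig=(325,215,470,335))).items():
    c=dict(np.load(f"/tmp/{n}.npz")); P=cloud(c); hsv=cv2.cvtColor(c["color"],cv2.COLOR_BGR2HSV)
    for k,(a,b,e,f) in boxes.items():
        m=np.zeros(P.shape[:2],bool); m[b:f,a:e]=1
        z=P[...,2]
        if k=="jig":
            for nm,mm in(("board",m&(z>.012)&(z<.024)&(hsv[...,2]>110)),("rail",m&(z>.031)&(z<.042)&(hsv[...,2]<110))):
                mm=biggest(mm); p=P[mm]; print(n,nm,mm.sum(),np.median(p[:,2]).round(4),rect(p),cv2.boxPoints(cv2.minAreaRect((p[:,:2]*1000).astype(np.float32))).round(0).tolist())
        else:
            zt=np.percentile(z[m],99); mm=biggest(m&(z>zt-.006)); p=P[mm]; print(n,k,mm.sum(),"top",np.median(p[:,2]).round(4),rect(p))
c=dict(np.load("/tmp/scene.npz"));cv2.imwrite("pics/crop1.png",cv2.resize(c["color"][130:300,220:480],None,fx=3,fy=3,interpolation=cv2.INTER_CUBIC))
E
```

```text
scene neck 970 top 0.0595 (array([748.4, -15.2]), array([117.8, 735.1]), 66.4)
scene tail 543 top 0.0445 (array([785.9,  94.6]), array([ 73.7, 759.1]), 52.3)
scene jar 658 top 0.0748 (array([866.9,  44.2]), array([ 56.6, 568.9]), 63.5)
scene green 827 top 0.0593 (array([ 709.2, -100.9]), array([122.1, 790.1]), 80.2)
scene pur 691 top 0.0593 (array([669.9,  21.8]), array([123.5, 907.1]), 65.7)
scene board 5771 0.0176 (array([ 568.9, -183.2]), array([225.8, 119.2]), 73.4) [[480.0, -274.0], [594.0, -308.0], [658.0, -92.0], [544.0, -58.0]]
scene rail 2062 0.0355 (array([ 582. , -197.7]), array([246.7, 149. ]), 73.4) [[475.0, -295.0], [618.0, -337.0], [689.0, -101.0], [546.0, -58.0]]
side neck 640 top 0.0593 (array([ 305.7, -185.4]), array([775.6, 110.7]), 62.2)
side tail 232 top 0.0442 (array([512.1, 304. ]), array([46.8, 67.2]), 6.7)
side jar 222 top 0.0741 (array([ 367.3, -162.5]), array([895.8,  54.6]), 50.1)
side green 1044 top 0.0595 (array([ 240.7, -250.1]), array([600.6,  55.1]), 62.1)
side board 4574 0.0174 (array([ 573.5, -181.7]), array([222.3, 125.1]), 73.9) [[483.0, -271.0], [603.0, -306.0], [664.0, -92.0], [544.0, -58.0]]
side rail 1692 0.0352 (array([ 581.6, -199.1]), array([248.2, 147.3]), 73.1) [[475.0, -296.0], [616.0, -339.0], [688.0, -102.0], [547.0, -59.0]]
```

View pics/crop1.png

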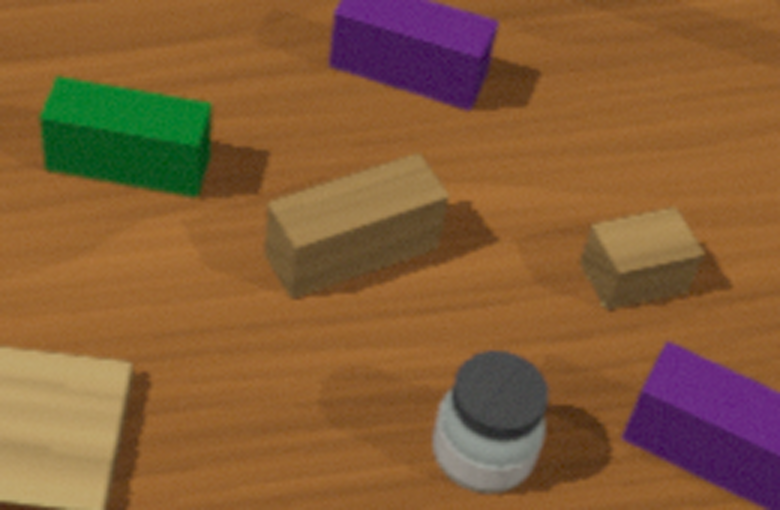

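The crop confirms the pale, undyed long bar at scene (339,205) as the neck block; the short one at (434,216) is the tail block. Some pixels have no depth and spoil the rectangles, so I'll filter those out.

Run:
```python
from h import *
J=[]
for n,boxes in dict(scene=dict(neck=(300,175,378,232),tail=(408,195,462,238),jar=(360,240,408,298),green=(228,150,298,200),pur=(325,120,392,168)),
                    side=dict(neck=(225,185,292,240),tail=(215,158,255,190),jar=(285,158,322,200),green=(230,230,278,305))).items():
    c=dict(np.load(f"/tmp/{n}.npz")); P=cloud(c); z=np.where(c["depth"]>0,P[...,2],0)
    for k,(a,b,e,f) in boxes.items():
        m=np.zeros(P.shape[:2],bool); m[b:f,a:e]=1
        zt={"tail":.045,"jar":.075}.get(k,.06); mm=biggest(m&(abs(z-zt)<.004)); p=P[mm]; print(n,k,mm.sum(),"top",np.median(p[:,2]).round(4),rect(p))
a=np.radians(73.25); X=np.array([np.cos(a),np.sin(a)]); Y=np.array([-X[1],X[0]])
cen=np.array([581.8,-198.4]); K=cen-X*(247.4/2-22)-Y*(148/2-22)
print("corner",K,"seat",K+60*X+22.5*Y,"open",K+115*X+62*Y,"pre",K+115*X+22.5*Y)
```

```text
scene neck 968 top 0.0594 (array([461.5, 109.9]), array([ 47.8, 120.8]), 14.9)
scene tail 548 top 0.0445 (array([514.5, 304.4]), array([47.1, 66.5]), 4.6)
scene jar 671 top 0.0747 (array([638.4, 158.4]), array([55.6, 57.2]), 77.3)
scene green 833 top 0.0593 (array([353.1, -39.3]), array([119.8,  48.7]), 67.5)
scene pur 700 top 0.0593 (array([285.7, 194.2]), array([119.9,  50. ]), 56.4)
side neck 622 top 0.0593 (array([460.5, 109.7]), array([ 46.6, 120.3]), 15.5)
side tail 228 top 0.0442 (array([512.1, 304. ]), array([46.8, 67.2]), 6.7)
side jar 212 top 0.0742 (array([636.2, 158.6]), array([57. , 55.1]), 47.5)
side green 1029 top 0.0595 (array([352.5, -39.4]), array([121.2,  45.1]), 68.3)
corner [ 602.28415029 -310.77121334] seat [ 598.03057076 -246.83251566] open [ 576.05729676 -182.78233822] pre [ 613.88136551 -194.16609081]
```

```bash
cat > go.py <<'E'
import sys,numpy as np
from scipy.spatial.transform import Rotation as R
from rig import robot
o=robot.get_obs(); r=R.from_quat(o["tool_rot"]); M=r.as_matrix(); yaw=np.degrees(np.arctan2(M[1,1],M[0,1]))
print("t",round(o["time"],2),"pos",(o["position"]*1000).round(1),"yaw_y",yaw.round(2),"tilt z",M[:,2].round(3),"F",o["ft_force"].round(1),"w",round(o["grip_width"]*1000,1),"g",round(o["grip_force"],1))
if len(sys.argv)>4:
    t=np.array(list(map(float,sys.argv[1:5])))
    print("tool shift cm",(M.T@(t[:3]-o["position"]*1000)/10).round(2),"then twist",round(yaw-t[3],2))
E
python3 -m pendant '[{"jaw":1,"linear":[-1,-0.9,0],"twist":0},{"jaw":1,"linear":[-2.1,-1.88,0],"twist":0},{"jaw":1,"linear":[-2.1,-1.88,0],"twist":0},{"jaw":1,"linear":[-2.1,-1.88,0],"twist":0},{"jaw":1,"linear":[-2.1,-1.88,0],"twist":0},{"jaw":1,"linear":[-2.1,-1.88,0],"twist":0},{"jaw":1,"linear":[-2.1,-1.88,0],"twist":0},{"jaw":1,"linear":[-2.1,-1.88,0],"twist":0},{"jaw":1,"linear":[-2.1,-1.88,0],"twist":0},{"jaw":1,"linear":[-2.1,-1.88,0],"twist":0},{"jaw":1,"linear":[-2.1,-1.88,0],"twist":0},{"jaw":1,"linear":[-2.1,-1.88,0],"twist":0}]'
python3 -m pendant '[{"jaw":1,"linear":[-2.1,-1.88,0],"twist":0},{"jaw":1,"linear":[-2.1,-1.88,0],"twist":0},{"jaw":1,"linear":[-2.1,-1.88,0],"twist":0},{"jaw":1,"linear":[-2.1,-1.88,0],"twist":0},{"jaw":1,"linear":[-2.1,-1.88,0],"twist":0},{"jaw":1,"linear":[-2.1,-1.88,0],"twist":0},{"jaw":1,"linear":[-1,-0.9,0],"twist":3},{"jaw":1,"linear":[0,0,0],"twist":7},{"jaw":1,"linear":[0,0,0],"twist":7},{"jaw":1,"linear":[0,0,0],"twist":7},{"jaw":1,"linear":[0,0,0],"twist":7},{"jaw":1,"linear":[0,0,0],"twist":7}]'
python3 -m pendant '[{"jaw":1,"linear":[0,0,0],"twist":7},{"jaw":1,"linear":[0,0,0],"twist":6},{"jaw":1,"linear":[0,0,0],"twist":0},{"jaw":1,"linear":[0,0,0],"twist":0},{"jaw":1,"linear":[0,0,0],"twist":0}]'
python3 go.py 461 110 120 15.2
python3 - <<'E'
from rig import cams
from h import *
c=cams.camera("wrist"); P=cloud(c); z=np.where(c["depth"]>0,P[...,2],0)
mm=biggest(abs(z-.06)<.005); p=P[mm]; print(mm.sum(),np.median(p[:,2]),rect(p)); cv2.imwrite("pics/w1.png",c["color"])
E
```

```text
time: 1.1
position: [0.3853, 0.2752, 0.2395]
tool_rot: [0.206, 0.979, -0.0, -0.0]
ft_force: [-0.1, -0.1, 0.2]
grip_width: 0.0869
grip_force: 0.0
time: 2.1
position: [0.46, 0.1102, 0.2394]
tool_rot: [0.516, 0.857, -0.0, -0.0]
ft_force: [-0.5, -0.7, 0.5]
grip_width: 0.0866
grip_force: 0.0
time: 2.52
position: [0.4604, 0.1107, 0.2395]
tool_rot: [0.606, 0.795, -0.0, -0.0]
ft_force: [-1.3, 0.4, -0.4]
grip_width: 0.087
grip_force: 0.0
t 2.52 pos [460.4 110.7 239.5] yaw_y 15.35 tilt z [-0. -0. -1.] F [-1.3  0.4 -0.4] w 87.0 g 0.0
tool shift cm [-0.09  0.04 11.95] then twist 0.15
7154 0.0607451519720391 (array([283.6, 196.7]), array([119.9,  46. ]), 56.6)
```

View pics/w1.png

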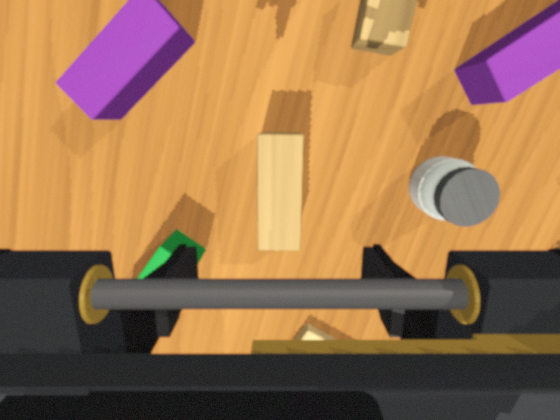

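The wrist view shows the pale bar, full length, at (280,192) and aligned with the tool. The purple bars, jar and green bar are well clear of the fingers.

Run:
```python
from rig import cams
from h import *
c=cams.camera("wrist"); P=cloud(c); z=np.where(c["depth"]>0,P[...,2],0)
m=np.zeros(z.shape,bool); m[110:252,235:325]=1
mm=biggest(m&(abs(z-.06)<.005)); p=P[mm]; print(mm.sum(),np.median(p[:,2]),rect(p))
```

```text
5191 0.06085407699818287 (array([459.8, 111.7]), array([ 45. , 120.1]), 14.8)
```

```bash
python3 -m pendant '[{"jaw":1,"linear":[0,0,1],"twist":0.4},{"jaw":1,"linear":[0,0,2],"twist":0},{"jaw":1,"linear":[0,0,2.5],"twist":0},{"jaw":1,"linear":[0,0,2.5],"twist":0},{"jaw":1,"linear":[0,0,2.5],"twist":0},{"jaw":1,"linear":[0,0,2.5],"twist":0},{"jaw":1,"linear":[0,0,2.5],"twist":0},{"jaw":1,"linear":[0,0,2],"twist":0},{"jaw":1,"linear":[0,0,1.5],"twist":0},{"jaw":1,"linear":[0,0,0.65],"twist":0},{"jaw":1,"linear":[0,0,0],"twist":0},{"jaw":1,"linear":[0,0,0],"twist":0}]' && python3 go.py 460.3 111 43 15 && python3 -m pendant '[{"jaw":0,"linear":[0,0,0],"twist":0},{"jaw":0,"linear":[0,0,0],"twist":0},{"jaw":0,"linear":[0,0,0],"twist":0},{"jaw":0,"linear":[0,0,0],"twist":0},{"jaw":0,"linear":[0,0,0],"twist":0},{"jaw":0,"linear":[0,0,0],"twist":0},{"jaw":0,"linear":[0,0,0],"twist":0},{"jaw":0,"linear":[0,0,0],"twist":0},{"jaw":0,"linear":[0,0,0],"twist":0},{"jaw":0,"linear":[0,0,0],"twist":0}]' 30; python3 go.py
```

```text
time: 3.62
position: [0.461, 0.1111, 0.0431]
tool_rot: [0.61, 0.793, -0.0, -0.0]
ft_force: [0.5, -0.1, -0.3]
grip_width: 0.0869
grip_force: 0.0
t 3.62 pos [461.  111.1  43.1] yaw_y 14.86 tilt z [-0. -0. -1.] F [ 0.5 -0.1 -0.3] w 86.9 g 0.0
tool shift cm [ 0.01 -0.07  0.01] then twist -0.14
time: 4.45
position: [0.4607, 0.1111, 0.0431]
tool_rot: [0.61, 0.792, -0.0, -0.0]
ft_force: [0.1, -1.1, 2.4]
grip_width: 0.0449
grip_force: 30.0
t 4.45 pos [460.7 111.1  43.1] yaw_y 14.83 tilt z [-0. -0. -1.] F [ 0.1 -1.1  2.4] w 44.9 g 30.0
```

```bash
python3 -m pendant '[{"jaw":0,"linear":[0,0,-0.5],"twist":0},{"jaw":0,"linear":[0,0,-1.5],"twist":0},{"jaw":0,"linear":[0,0,-2.5],"twist":0},{"jaw":0,"linear":[0,0,-2.5],"twist":0},{"jaw":0,"linear":[0,0,-2],"twist":0},{"jaw":0,"linear":[0,0,-1],"twist":0},{"jaw":0,"linear":[-1,0.1,0],"twist":0},{"jaw":0,"linear":[-2,0.25,0],"twist":0},{"jaw":0,"linear":[-2.4,0.27,0],"twist":0},{"jaw":0,"linear":[-2.4,0.27,0],"twist":0},{"jaw":0,"linear":[-2.4,0.27,0],"twist":0},{"jaw":0,"linear":[-2.4,0.27,0],"twist":0}]' && python3 -m pendant '[{"jaw":0,"linear":[-2.4,0.27,0],"twist":0},{"jaw":0,"linear":[-2.4,0.27,0],"twist":0},{"jaw":0,"linear":[-2.4,0.27,0],"twist":0},{"jaw":0,"linear":[-2.4,0.27,0],"twist":0},{"jaw":0,"linear":[-2.4,0.27,0],"twist":0},{"jaw":0,"linear":[-2.4,0.27,0],"twist":0},{"jaw":0,"linear":[-2.4,0.27,0],"twist":0},{"jaw":0,"linear":[-1.6,0.2,0],"twist":3},{"jaw":0,"linear":[0,0,0],"twist":6},{"jaw":0,"linear":[0,0,0],"twist":6.5},{"jaw":0,"linear":[0,0,0],"twist":6.5},{"jaw":0,"linear":[0,0,0],"twist":6.5}]' && python3 -m pendant '[{"jaw":0,"linear":[0,0,0],"twist":3.1},{"jaw":0,"linear":[0,0,0],"twist":0},{"jaw":0,"linear":[0,0,0],"twist":0},{"jaw":0,"linear":[0,0,0],"twist":0}]'
python3 go.py 576 -183 70 -16.75
python3 - <<'E'
from rig import cams
from h import *
for n in("scene","side","wrist"):
    c=cams.camera(n); cv2.imwrite(f"pics/{n}2.png",c["color"]); np.savez(f"/tmp/{n}2.npz",**{k:np.array(v) for k,v in c.items()})
E
```

```text
time: 5.45
position: [0.5066, -0.0087, 0.142]
tool_rot: [0.61, 0.792, -0.001, -0.001]
ft_force: [0.7, 0.9, -1.9]
grip_width: 0.0451
grip_force: 30.0
time: 6.45
position: [0.5731, -0.1802, 0.1413]
tool_rot: [0.788, 0.615, -0.001, -0.001]
ft_force: [-0.2, 0.1, -0.9]
grip_width: 0.0451
grip_force: 30.0
time: 6.78
position: [0.5737, -0.1798, 0.1422]
tool_rot: [0.802, 0.597, -0.0, -0.001]
ft_force: [0.4, -0.1, -1.7]
grip_width: 0.0451
grip_force: 30.0
t 6.78 pos [ 573.7 -179.8  142.2] yaw_y -16.71 tilt z [-0.001  0.001 -1.   ] F [ 0.4 -0.1 -1.7] w 45.1 g 30.0
tool shift cm [-0.24  0.32  7.22] then twist 0.04
```

View pics/wrist2.png

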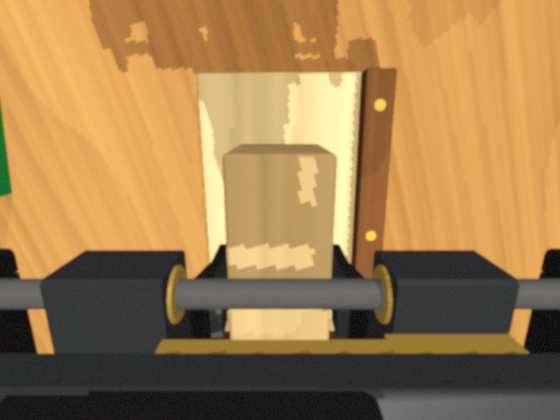

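The wrist view shows the block held level over the board (block at (280,215)). The long rail's inner edge, around (355,170), lies parallel to it on the right. I'll refine the rail line and the in-hand pose from this view.

Run:
```python
from h import *
from rig import robot
c=dict(np.load("/tmp/wrist2.npz")); P=cloud(c); z=np.where(c["depth"]>0,P[...,2],-1); hsv=cv2.cvtColor(c["color"],cv2.COLOR_BGR2HSV)
m=np.zeros(z.shape,bool); m[60:270,340:410]=1
p=P[biggest(m&(abs(z-.036)<.005))]; print("rail top",len(p),np.median(p[:,2]),rect(p))
# rail line: middle of the rail top
vx,vy,x0,y0=cv2.fitLine((p[:,:2]*1000).astype(np.float32),cv2.DIST_HUBER,0,.01,.01).ravel(); print("rail angle",np.degrees(np.arctan2(vy,vx)))
m[:]=0; m[140:270,215:340]=1
zz=z[m]; zt=np.median(zz[zz>.12]); q=P[biggest(m&(abs(z-zt)<.006))]; print("block top",len(q),zt,rect(q))
a=np.radians(73.25);X=np.array([np.cos(a),np.sin(a)]);Y=np.array([-X[1],X[0]]);K=np.array([602.3,-310.8])
for nm,s in(("rail",p),("block",q)):
    l=(s[:,:2]*1000-K); print(nm,"jig x",np.percentile(l@X,[1,99]).round(1),"jig y",np.percentile(l@Y,[1,99]).round(1))
t=robot.get_obs()["position"][:2]*1000-K; print("tcp jig",t@X,t@Y)
```

```text
rail top 5872 0.03682201654136123 (array([ 652.2, -170.3]), array([155.2,  22.7]), 73.5)
rail angle 72.98846
block top 12839 0.16016230691220695 (array([ 583.3, -145.4]), array([51.3, 46.9]), 73.5)
rail jig x [ 74.3 224.9] jig y [-18.    3.8]
block jig x [130.4 178.2] jig y [43.7 87.3]
tcp jig 117.46137034190352 64.85902674214633
```

```bash
python3 -m pendant '[{"jaw":0,"linear":[0,0,0.6],"twist":0},{"jaw":0,"linear":[0,0,1.2],"twist":0},{"jaw":0,"linear":[0,0,1.5],"twist":0},{"jaw":0,"linear":[0,0,1.5],"twist":0},{"jaw":0,"linear":[0,0,1.2],"twist":0},{"jaw":0,"linear":[0,0,0.8],"twist":0},{"jaw":0,"linear":[0,0,0.5],"twist":0},{"jaw":0,"linear":[0,0,0.4],"twist":0},{"jaw":0,"linear":[0,0,0.2],"twist":0},{"jaw":0,"linear":[0,0,0.1],"twist":0},{"jaw":0,"linear":[0,0,0],"twist":0},{"jaw":0,"linear":[0,0,0],"twist":0}]' 50; python3 go.py
python3 -m pendant '[{"jaw":0,"linear":[0,0,0.1],"twist":0},{"jaw":0,"linear":[0,0,0.1],"twist":0},{"jaw":0,"linear":[0,0,0],"twist":0}]'; python3 go.py
```

```text
time: 7.93
position: [0.5746, -0.1798, 0.0636]
tool_rot: [0.803, 0.596, 0.0, 0.001]
ft_force: [-0.0, -0.2, -1.4]
grip_width: 0.0447
grip_force: 50.0
t 7.93 pos [ 574.6 -179.8   63.6] yaw_y -16.77 tilt z [ 0.001 -0.001 -1.   ] F [-0.  -0.2 -1.4] w 44.7 g 50.0
time: 8.18
position: [0.5743, -0.1796, 0.0612]
tool_rot: [0.803, 0.596, 0.0, 0.0]
ft_force: [1.0, -0.8, -1.3]
grip_width: 0.0446
grip_force: 50.0
t 8.18 pos [ 574.3 -179.6   61.2] yaw_y -16.77 tilt z [ 0. -0. -1.] F [ 1.  -0.8 -1.3] w 44.6 g 50.0
```

```bash
for i in 1 ; do python3 -m pendant '[{"jaw":0,"linear":[0,0,0.1],"twist":0},{"jaw":0,"linear":[0,0,0],"twist":0},{"jaw":0,"linear":[0,0,0],"twist":0}]'; python3 go.py; done
python3 -m pendant '[{"jaw":0,"linear":[0,0,0.1],"twist":0},{"jaw":0,"linear":[0,0,0],"twist":0},{"jaw":0,"linear":[0,0,0],"twist":0}]'; python3 go.py
```

```text
time: 8.43
position: [0.5743, -0.1796, 0.0612]
tool_rot: [0.803, 0.596, 0.0, 0.0]
ft_force: [-0.8, 0.4, 5.8]
grip_width: 0.045
grip_force: 50.0
t 8.43 pos [ 574.3 -179.6   61.2] yaw_y -16.76 tilt z [ 0. -0. -1.] F [-0.8  0.4  5.8] w 45.0 g 50.0
time: 8.68
position: [0.5743, -0.1796, 0.0611]
tool_rot: [0.803, 0.597, 0.0, 0.0]
ft_force: [-2.5, 1.0, 12.1]
grip_width: 0.0448
grip_force: 50.0
t 8.68 pos [ 574.3 -179.6   61.1] yaw_y -16.76 tilt z [ 0.001 -0.    -1.   ] F [-2.5  1.  12.1] w 44.8 g 50.0
```

```bash
python3 -m pendant '[{"jaw":0,"linear":[0,0,0.1],"twist":0},{"jaw":0,"linear":[0,0,0.1],"twist":0},{"jaw":0,"linear":[0,0,0],"twist":0},{"jaw":0,"linear":[0,0,0],"twist":0},{"jaw":0,"linear":[0,0,0],"twist":0}]'; python3 -m pendant '[{"jaw":0,"linear":[0,0,-0.1],"twist":0},{"jaw":0,"linear":[0,0,-0.1],"twist":0},{"jaw":0,"linear":[0,0.3,0],"twist":0},{"jaw":0,"linear":[0,0.4,0],"twist":0},{"jaw":0,"linear":[0,0.4,0],"twist":0},{"jaw":0,"linear":[0,0.4,0],"twist":0},{"jaw":0,"linear":[0,0.4,0],"twist":0},{"jaw":0,"linear":[0,0.4,0],"twist":0},{"jaw":0,"linear":[0,0.4,0],"twist":0},{"jaw":0,"linear":[0,0.4,0],"twist":0},{"jaw":0,"linear":[0,0.3,0],"twist":0},{"jaw":0,"linear":[0,0,0],"twist":0}]'; python3 go.py
```

```text
time: 9.1
position: [0.5744, -0.1797, 0.0611]
tool_rot: [0.803, 0.597, 0.0, 0.001]
ft_force: [-5.2, 3.2, 23.0]
grip_width: 0.0447
grip_force: 50.0
time: 10.1
position: [0.6025, -0.1874, 0.0613]
tool_rot: [0.802, 0.597, -0.003, -0.005]
ft_force: [-11.5, 4.0, 19.5]
grip_width: 0.0444
grip_force: 50.0
t 10.1 pos [ 602.5 -187.4   61.3] yaw_y -16.71 tilt z [-0.01   0.004 -1.   ] F [-11.5   4.   19.5] w 44.4 g 50.0
```

```bash
python3 -m pendant '[{"jaw":0,"linear":[0,0.2,-0.1],"twist":0},{"jaw":0,"linear":[0,0.2,0],"twist":0},{"jaw":0,"linear":[0,0.2,0],"twist":0},{"jaw":0,"linear":[0,0.1,0],"twist":0},{"jaw":0,"linear":[0,0,0],"twist":0}]';  python3 go.py; python3 -m pendant '[{"jaw":0,"linear":[0,0.1,0],"twist":0},{"jaw":0,"linear":[0,0.1,0],"twist":0},{"jaw":0,"linear":[0,0,0],"twist":0}]';  python3 go.py
```

```text
time: 10.52
position: [0.6105, -0.1902, 0.0613]
tool_rot: [0.802, 0.597, -0.002, -0.003]
ft_force: [-9.6, 2.3, 13.4]
grip_width: 0.0447
grip_force: 50.0
t 10.52 pos [ 610.5 -190.2   61.3] yaw_y -16.72 tilt z [-0.007  0.003 -1.   ] F [-9.6  2.3 13.4] w 44.7 g 50.0
time: 10.77
position: [0.6119, -0.1906, 0.0613]
tool_rot: [0.802, 0.597, -0.002, -0.004]
ft_force: [-9.0, 3.1, 12.2]
grip_width: 0.0447
grip_force: 50.0
t 10.77 pos [ 611.9 -190.6   61.3] yaw_y -16.72 tilt z [-0.008  0.003 -1.   ] F [-9.   3.1 12.2] w 44.7 g 50.0
```

```bash
for i in 1; do python3 -m pendant '[{"jaw":0,"linear":[0,0.1,0],"twist":0},{"jaw":0,"linear":[0,0.1,0],"twist":0},{"jaw":0,"linear":[0,0,0],"twist":0}]';  python3 go.py; done;  python3 -m pendant '[{"jaw":0,"linear":[0,0.1,0],"twist":0},{"jaw":0,"linear":[0,0.1,0],"twist":0},{"jaw":0,"linear":[0,0,0],"twist":0}]';  python3 go.py
```

```text
time: 11.02
position: [0.6122, -0.1907, 0.0614]
tool_rot: [0.802, 0.597, -0.004, -0.005]
ft_force: [-12.5, 2.6, 17.2]
grip_width: 0.0448
grip_force: 50.0
t 11.02 pos [ 612.2 -190.7   61.4] yaw_y -16.7 tilt z [-0.012  0.004 -1.   ] F [-12.5   2.6  17.2] w 44.8 g 50.0
time: 11.27
position: [0.6124, -0.1908, 0.0614]
tool_rot: [0.802, 0.597, -0.005, -0.007]
ft_force: [-15.7, 4.3, 19.0]
grip_width: 0.045
grip_force: 50.0
t 11.27 pos [ 612.4 -190.8   61.4] yaw_y -16.62 tilt z [-0.016  0.005 -1.   ] F [-15.7   4.3  19. ] w 45.0 g 50.0
```

```bash
python3 -m pendant '[{"jaw":0,"linear":[0,-0.15,0],"twist":0},{"jaw":0,"linear":[-0.3,0,-0.05],"twist":0},{"jaw":0,"linear":[-0.4,0,0],"twist":0},{"jaw":0,"linear":[-0.4,0,0],"twist":0},{"jaw":0,"linear":[-0.4,0,0],"twist":0},{"jaw":0,"linear":[-0.4,0,0],"twist":0},{"jaw":0,"linear":[-0.4,0,0],"twist":0},{"jaw":0,"linear":[0,0,0],"twist":0}]';  python3 go.py
python3 - <<'E'
from rig import cams
import cv2,numpy as np
c=cams.camera("scene"); s=cams.camera("side")
cv2.imwrite("pics/mid.png",np.hstack([cv2.resize(c["color"][200:340,90:290],(400,280)),cv2.resize(s["color"][150:346,290:486+84][:, :280],(400,280))]))
E
```

```text
time: 11.93
position: [0.6075, -0.2077, 0.0615]
tool_rot: [0.802, 0.597, -0.0, -0.007]
ft_force: [-6.1, 16.4, 15.2]
grip_width: 0.045
grip_force: 50.1
t 11.93 pos [ 607.5 -207.7   61.5] yaw_y -16.62 tilt z [-0.01   0.011 -1.   ] F [-6.1 16.4 15.2] w 45.0 g 50.1
```

View pics/mid.png

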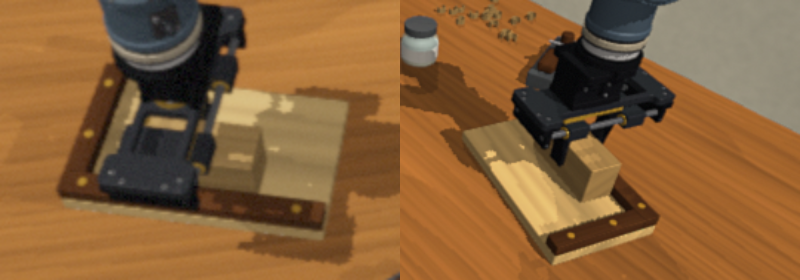

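Both views show the block flat on the board against the long rail, with a gap of a few centimetres to the end stop. I'll keep sliding.

```bash
python3 -m pendant '[{"jaw":0,"linear":[-0.3,0,-0.04],"twist":0},{"jaw":0,"linear":[-0.4,0,0],"twist":0},{"jaw":0,"linear":[-0.4,0,0],"twist":0},{"jaw":0,"linear":[-0.4,0,0],"twist":0},{"jaw":0,"linear":[-0.4,0,0],"twist":0},{"jaw":0,"linear":[-0.4,0,0],"twist":0},{"jaw":0,"linear":[-0.4,0,0],"twist":0},{"jaw":0,"linear":[-0.4,0,0],"twist":0},{"jaw":0,"linear":[-0.3,0,0],"twist":0},{"jaw":0,"linear":[0,0,0],"twist":0}]';  python3 go.py; python3 -m pendant '[{"jaw":0,"linear":[-0.1,0,0],"twist":0},{"jaw":0,"linear":[-0.1,0,0],"twist":0},{"jaw":0,"linear":[0,0,0],"twist":0}]';  python3 go.py
```

```text
time: 12.87
position: [0.5979, -0.2406, 0.0615]
tool_rot: [0.802, 0.597, -0.0, -0.007]
ft_force: [-6.2, 14.4, 13.8]
grip_width: 0.0447
grip_force: 50.0
t 12.87 pos [ 597.9 -240.6   61.5] yaw_y -16.61 tilt z [-0.009  0.011 -1.   ] F [-6.2 14.4 13.8] w 44.7 g 50.0
time: 13.12
position: [0.5975, -0.242, 0.0615]
tool_rot: [0.802, 0.598, -0.0, -0.007]
ft_force: [-4.7, 16.4, 14.4]
grip_width: 0.0448
grip_force: 50.0
t 13.12 pos [ 597.5 -242.    61.5] yaw_y -16.61 tilt z [-0.009  0.012 -1.   ] F [-4.7 16.4 14.4] w 44.8 g 50.0
```

```bash
for i in 1; do python3 -m pendant '[{"jaw":0,"linear":[-0.1,0,0],"twist":0},{"jaw":0,"linear":[-0.1,0,0],"twist":0},{"jaw":0,"linear":[0,0,0],"twist":0}]';  python3 go.py; done;  python3 -m pendant '[{"jaw":0,"linear":[-0.1,0,0],"twist":0},{"jaw":0,"linear":[-0.1,0,0],"twist":0},{"jaw":0,"linear":[0,0,0],"twist":0}]';  python3 go.py
```

```text
time: 13.37
position: [0.5969, -0.2438, 0.0615]
tool_rot: [0.802, 0.598, -0.0, -0.007]
ft_force: [-4.7, 16.2, 13.6]
grip_width: 0.0445
grip_force: 50.0
t 13.37 pos [ 596.9 -243.8   61.5] yaw_y -16.61 tilt z [-0.009  0.012 -1.   ] F [-4.7 16.2 13.6] w 44.5 g 50.0
time: 13.62
position: [0.5964, -0.2457, 0.0615]
tool_rot: [0.802, 0.598, -0.0, -0.007]
ft_force: [-4.8, 16.4, 13.8]
grip_width: 0.0447
grip_force: 50.0
t 13.62 pos [ 596.4 -245.7   61.5] yaw_y -16.61 tilt z [-0.009  0.012 -1.   ] F [-4.8 16.4 13.8] w 44.7 g 50.0
```

```bash
for i in 1; do python3 -m pendant '[{"jaw":0,"linear":[-0.1,0,0],"twist":0},{"jaw":0,"linear":[-0.1,0,0],"twist":0},{"jaw":0,"linear":[0,0,0],"twist":0}]';  python3 go.py; done;  python3 -m pendant '[{"jaw":0,"linear":[-0.1,0,0],"twist":0},{"jaw":0,"linear":[-0.05,0,0],"twist":0},{"jaw":0,"linear":[0,0,0],"twist":0}]';  python3 go.py
```

```text
time: 13.87
position: [0.5962, -0.2462, 0.0615]
tool_rot: [0.802, 0.597, 0.001, -0.008]
ft_force: [-3.2, 19.4, 13.5]
grip_width: 0.0449
grip_force: 50.0
t 13.87 pos [ 596.2 -246.2   61.5] yaw_y -16.66 tilt z [-0.008  0.014 -1.   ] F [-3.2 19.4 13.5] w 44.9 g 50.0
time: 14.12
position: [0.5962, -0.2463, 0.0615]
tool_rot: [0.802, 0.597, 0.002, -0.009]
ft_force: [-1.3, 23.0, 14.8]
grip_width: 0.0443
grip_force: 50.0
t 14.12 pos [ 596.2 -246.3   61.5] yaw_y -16.69 tilt z [-0.008  0.016 -1.   ] F [-1.3 23.  14.8] w 44.3 g 50.0
```

```bash
python3 -m pendant '[{"jaw":0,"linear":[0.1,0,0],"twist":0},{"jaw":0,"linear":[0.1,0,0],"twist":0},{"jaw":0,"linear":[0.1,0,0],"twist":0},{"jaw":0,"linear":[0,0,-0.05],"twist":0},{"jaw":0,"linear":[0,0,0],"twist":0}]' 10;  python3 go.py; python3 -m pendant '[{"jaw":0.75,"linear":[0,0,0],"twist":0},{"jaw":0.75,"linear":[0,0,0],"twist":0},{"jaw":0.75,"linear":[0,0,0],"twist":0},{"jaw":0.75,"linear":[0,0,0],"twist":0},{"jaw":0.75,"linear":[0,0,0],"twist":0},{"jaw":0.75,"linear":[0,0,0],"twist":0}]';  python3 go.py
```

```text
time: 14.53
position: [0.5959, -0.2474, 0.0608]
tool_rot: [0.803, 0.596, -0.001, -0.007]
ft_force: [-5.1, 12.1, 7.5]
grip_width: 0.0448
grip_force: 10.0
t 14.53 pos [ 595.9 -247.4   60.8] yaw_y -16.77 tilt z [-0.009  0.011 -1.   ] F [-5.1 12.1  7.5] w 44.8 g 10.0
time: 15.03
position: [0.6002, -0.2544, 0.0617]
tool_rot: [0.803, 0.596, 0.0, 0.001]
ft_force: [0.7, -0.1, -0.4]
grip_width: 0.0645
grip_force: 0.0
t 15.03 pos [ 600.2 -254.4   61.7] yaw_y -16.79 tilt z [ 0.002 -0.001 -1.   ] F [ 0.7 -0.1 -0.4] w 64.5 g 0.0
```

```bash
python3 -m pendant '[{"jaw":1,"linear":[0,-0.3,0],"twist":0},{"jaw":1,"linear":[0,-0.3,0],"twist":0},{"jaw":1,"linear":[0,0,0],"twist":0},{"jaw":1,"linear":[0,0,0],"twist":0},{"jaw":1,"linear":[0,0,0],"twist":0},{"jaw":1,"linear":[0,0,-0.5],"twist":0},{"jaw":1,"linear":[0,0,-1.5],"twist":0},{"jaw":1,"linear":[0,0,-2.5],"twist":0},{"jaw":1,"linear":[0,0,-3],"twist":0},{"jaw":1,"linear":[0,0,-3],"twist":0},{"jaw":1,"linear":[0,0,-3],"twist":0},{"jaw":1,"linear":[0,0,-2],"twist":0}]'; python3 -m pendant '[{"jaw":1,"linear":[1,-1.5,0],"twist":0},{"jaw":1,"linear":[1,-3,0],"twist":0},{"jaw":1,"linear":[1,-3,0],"twist":0},{"jaw":1,"linear":[1,-3,0],"twist":0},{"jaw":1,"linear":[1,-3,0],"twist":0},{"jaw":1,"linear":[1,-1.5,0],"twist":0},{"jaw":1,"linear":[0,0,0],"twist":0},{"jaw":1,"linear":[0,0,0],"twist":0}]'
python3 - <<'E'
from rig import cams
from h import *
a=np.radians(73.35);X=np.array([np.cos(a),np.sin(a)]);Y=np.array([-X[1],X[0]]);K=np.array([602.3,-310.8]); ims=[]
for n,(u,v,U,V) in dict(scene=(110,180,290,330),side=(310,190,490,340)).items():
    c=cams.camera(n); P=cloud(c); z=np.where(c["depth"]>0,P[...,2],-1)
    l=(P[...,:2]*1000-K); near=np.linalg.norm(l-[0,0],axis=-1)<260
    m=biggest(near&(abs(z-.078)<.005)); r=rect(P[m]); d=np.array(r[0])-K; print(n,"block top",m.sum(),np.median(z[m]),r,"jig",d@X,d@Y)
    m=biggest(near&(abs(z-.036)<.005)); print(n,"rails",rect(P[m]))
    ims.append(cv2.resize(c["color"][v:V,u:U],(400,333),interpolation=cv2.INTER_CUBIC))
cv2.imwrite("pics/end.png",np.hstack(ims))
E
```

```text
time: 16.03
position: [0.5948, -0.2523, 0.2202]
tool_rot: [0.803, 0.597, 0.001, 0.002]
ft_force: [0.2, -0.3, 0.1]
grip_width: 0.0869
grip_force: 0.0
time: 16.7
position: [0.4674, -0.1508, 0.2172]
tool_rot: [0.802, 0.597, 0.0, 0.001]
ft_force: [-0.4, 0.2, -0.3]
grip_width: 0.0871
grip_force: 0.0
scene block top 1457 0.07740714232347892 (array([ 597.5, -245.9]), array([120.3,  47.4]), 73.7) jig 60.803613322011095 23.19419338945321
scene rails (array([ 581.7, -198.6]), array([247.7, 148.2]), 73.6)
side block top 1153 0.07721127978395667 (array([ 597. , -246.9]), array([119.8,  47.4]), 73.4) jig 59.70227814618488 23.38670528645657
side rails (array([ 565.7, -249.2]), array([141.6, 148.8]), 73.9)
```

View pics/end.png

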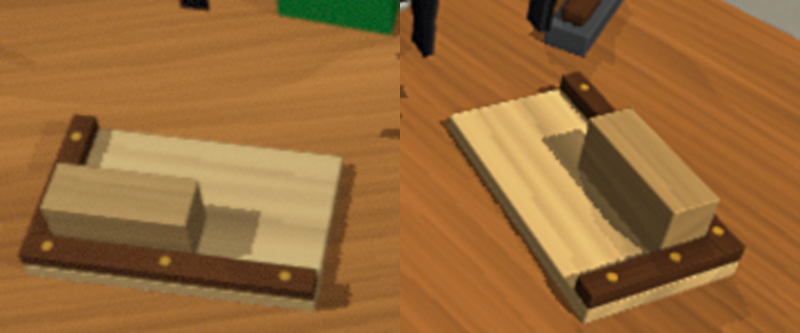

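The block sits flat in the corner, measured at jig (60, 23) mm with its top at 78 mm, touching both rails, and the gripper is clear. Handing in.

```bash
python3 -c "
from rig import robot
print(robot.hand_in())"
```

```text
the job is handed in; nothing more can be done
None
```

The job is handed in: I pressed the cello neck block onto the open board, slid it back against the long rail and then along to the end stop, and released it seated flat in the corner, about 17 s into the 42 s allowed.

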